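# Scrape the coconut shell chips off the cutting board

### The job

Take the red-handled scraper from its grey rest and, with it, wipe all five coconut-shell chips off the cutting board into the green scrap tray at the board's end; do not touch the chips with the gripper. Then stand the scraper upright in the slot of its rest again, blade fully down, keeping hold of it until it is there. Leave everything else on the counter where it is.

Things in the scene. Friction and masses are not known exactly. Their poses are not given: they have to be found in the camera images.
- board: Pale wooden butcher's block fixed to the counter, 210 mm (its x) by 300 mm (its y), top face 55 mm above the counter. A wooden lip 10 mm wide and 12 mm high runs the full length of both long edges (clear width between the lips 190 mm along x); both ends (y = +150 and -150 mm) are open. Origin: centre of the underside, on the counter; z up.
- tray: Green open scrap tray fixed to the counter, standing against one open end of the board (either its +y or its -y end, 2 mm gap) and parallel to it, centred on it. 216 mm (x) by 140 mm (y) outside, walls 4 mm thick and 50 mm high (5 mm below the board's top), floor 4 mm. Origin: centre of the underside, on the counter; z up.
- rest: Grey scraper rest fixed to the counter some 45 mm off the board's other open end, turned up to 0.15 rad against it: a base 150 mm (x) by 55 mm (y), 10 mm thick, with two rails along x that stand to 40 mm above the counter and leave a slot 15 mm wide, 30 mm deep, open at both ends. Origin: centre of the underside, on the counter; z up. The scraper stands in the slot.
- scraper: Hand scraper, 220 g or so, standing blade down in the rest's slot. White blade 120 mm (x) by 10 mm thick (y), z = 0 to 76 mm; red handle bar 110 mm (x) by 26 mm thick (y), z = 72 to 100 mm, gripped across its thickness from above. Origin: centre of the blade's lower edge, 10 mm above the counter in the rest; x along the blade, z up. In the slot it can lean up to 0.17 rad and slide along x.
- chip1: Loose chip of coconut shell on the board, dark brown outside, white under the crown, arched, about 47 to 53 mm by 32 to 40 mm, 10 to 12 mm high, 16 g or so. Origin: middle of its underside, on the board; z up at the start, any way in the end.
- chip2: Loose chip of coconut shell on the board, dark brown outside, white under the crown, arched, about 47 to 53 mm by 32 to 40 mm, 10 to 12 mm high, 16 g or so. Origin: middle of its underside, on the board; z up at the start, any way in the end.
- chip3: Loose chip of coconut shell on the board, dark brown outside, white under the crown, arched, about 47 to 53 mm by 32 to 40 mm, 10 to 12 mm high, 16 g or so. Origin: middle of its underside, on the board; z up at the start, any way in the end.
- chip4: Loose chip of coconut shell on the board, dark brown outside, white under the crown, arched, about 47 to 53 mm by 32 to 40 mm, 10 to 12 mm high, 16 g or so. Origin: middle of its underside, on the board; z up at the start, any way in the end.
- chip5: Loose chip of coconut shell on the board, dark brown outside, white under the crown, arched, about 47 to 53 mm by 32 to 40 mm, 10 to 12 mm high, 16 g or so. Origin: middle of its underside, on the board; z up at the start, any way in the end.
- coconut_half: Bystander on the counter, loose, to be left alone: open half coconut shell standing like a bowl, dark brown, 110 mm across, 58 mm high. Origin: middle of its underside.
- pomegranate: Bystander on the counter, loose, to be left alone: red pomegranate, 80 mm across, 86 mm high, standing. Origin: middle of its underside.
- knife: Bystander on the counter, loose, to be left alone: kitchen knife lying flat, black handle and steel blade, 250 mm long, 18 mm high. Origin: middle of its underside.
Things that resemble listed ones, but are neither listed nor needed, are in the scene too. There is more than one size of the scraper; the job needs the middle-sized.

How it is judged:
By the outcome, as a careful person would: the job done as asked, in the order asked, and still so for the second after the job is handed in, with the robot touching nothing.
It also fails if it takes over 58 s, if anything falls off the work surface, if the arm or the gripper's body presses on something with over 40 N, if the wrist force passes 120 N, or if a joint passes its speed limit or range.

### The arm

A 6-joint arm with a two-finger parallel gripper is mounted at the origin on the work surface. World frame = base frame: x ahead of the robot, y to its left, z up, the work surface at z = 0. Lengths are in m, angles in rad, forces in N, time in s.
With the tool pointing down it reaches from about 0.375 to 0.925 m from the base axis. Payload 5.7 kg.
Tool frame: the origin (TCP) lies between the finger pads; the fingertips stand 22 mm ahead of it and the grasp point (between the pads) lies 3 mm ahead of it (nose_length is the distance from the TCP to the fingertips, in m); z points along the fingers, y is the direction in which the jaws open and shut (so a half turn about z gives the same grasp; the last joint's range is limited). The gripper opens to 85 mm and grips with 20 to 120 N. Pads are 22 mm wide; open, the fingers measure 114 mm over their backs; the gripper's body (76 mm by 85 mm) begins 54 mm behind the grasp point. The pads swing forward as they close: fully open they stand 13 mm farther back than shut.
Start: joints at [1.095, 0.359, 1.51, -0, 1.272, -0.115], TCP at [0.212, 0.561, 0.253] pointing down, gripper open.
Joint ranges: [-2.97, 2.97], [-1.01, 2.36], [0.21, 2.38], [-0.96, 4.11], [0.2, 2.71], [-2.98, 2.98]. Speed limits (rad/s): [2.39, 2.39, 3.14, 3.14, 3.14, 3.14].

### API

Orientations are given as [roll, pitch, yaw] about the fixed x, y, z axes, in that order (R = Rz(yaw) Ry(pitch) Rx(roll)).
In Python, from cell import * gives the robot as it stands.
- The arm moves only by the shell command python3 -m jog 'ROWS'. ROWS is JSON, a list of rows, each an object of numbers: "rx", "ry", "rz": the turn, a rotation vector about the world's x, y, z in rad; "dx", "dy", "dz": the shift along the world's x, y, z in cm; "grip": the finger opening in cm, from 0 to 8.54. A call has 1 to 12 rows; each row is the pose to reach, as a shift and turn from the pose commanded when the call began; what a row does not reach only later rows make up. A row lasts 1/10 s, in which the tool goes at most 50 mm and 8.59 degrees, less where a joint would pass 70% of its speed; a pose out of reach is approached as far as the arm can. A call with a gripper value outside its range is refused whole. The fingers move at their own pace and stop on an object; the grip force is fixed at half the most. Time passes only in rows, so rows that repeat a pose let the fingers close. It gives the time, the measured TCP pose, the force and the opening at its end, in the units of the state.
- state(): the state, without advancing time (a new reading comes with each control period).
- grab_frame(name): name is "scene" or "top" or "wrist"; returns the picture (400x640x3 uint8, blue, green, red); there is no depth.
- camera_params(name): a dict with "fx", "fy", "cx", "cy" (pixels), "k1" (the pictures are not rectified: a ray, as slopes to the right and down, at radius r is drawn at 1 + k1 r^2 times it, then the intrinsics apply), "rvec" (rotation vector, rad) and "tvec" (3), from world to camera coordinates, as OpenCV has them; the wrist camera has in their place "mount" (4x4, takes a point from camera to tool coordinates, whose origin is the TCP and whose axes are the flange's). Camera axes: x right, y down, z forward; pixel columns grow to the right and rows downward; lengths in m; the calibration is good to about 2 mm. A picture is of the moment at which its call begins: read the wrist's pose just before it. camera_params takes no time and is no camera call.
- finish_job(): hands the job in, once; it reports no verdict.
The state is a dict: "t": time; "joints": joint angles; "dq": joint speeds; "tau": joint torques, N m; "eef_pos": TCP position; "tool_rot": TCP orientation; "contact_force": force on the tool from outside, world axes, zero at the start; "wrist_torque": the same for the moment, N m; "finger_gap": opening from 0.0 (shut) to 1.0 (fully open).
Only numpy, scipy, OpenCV 4.12 (cv2) and the standard library are available. Lean on these libraries where they do the work, as an engineer would, in place of code of your own. Each camera call takes 0.05 s, during which the arm holds its last target. There are 200 camera calls.

## Working session

There is one attempt and no reset: what is moved stays moved. The work goes in short steps, Python scripts to look and compute and a shell command to move; the robot and the scene stay as the last step left them, time stands still between calls to the robot, and variables do not carry over. Pictures are saved under pics/ and viewed, about 8 in all and at most 12, crops included, and the job is handed in when it is done.

```bash
mkdir -p pics; python3 - <<'E'
from cell import *
import cv2
s=state();print(s['t'],s['eef_pos'],s['tool_rot'],s['finger_gap'])
for n in("scene","top"):
    cv2.imwrite(f"pics/{n}0.png",grab_frame(n));print(n,camera_params(n))
print(camera_params("wrist"))
E
```

```text
0.0 [0.21150026 0.56076231 0.25243264] [-3.13969624e+00 -2.13906168e-04  2.78079762e+00] 0.9979866507513249
scene {'fx': 418.59018526338764, 'fy': 418.59018526338764, 'cx': 320.6051104871528, 'cy': 207.38405140294998, 'k1': 0.006446472149272225, 'rvec': array([ 1.70504156,  2.12772695, -0.60243396]), 'tvec': array([ 0.05804682, -0.42775762,  1.33181404])}
top {'fx': 492.36524546442604, 'fy': 492.36524546442604, 'cx': 312.67135700006867, 'cy': 202.262223657488, 'k1': -0.11172169607582577, 'rvec': array([ 2.14001828, -2.14050116,  0.18022868]), 'tvec': array([0.04470648, 0.55783351, 0.95075748])}
{'fx': 359.2801429900681, 'fy': 359.2801429900681, 'cx': 321.61068498078345, 'cy': 199.58733233218368, 'k1': 0.01066437211952998, 'mount': array([[ 8.38560044e-04, -9.57179858e-01, -2.89492686e-01,
         7.23867877e-02],
       [ 9.99999283e-01,  5.55298996e-04,  1.06060859e-03,
        -3.24775405e-04],
       [-8.54438177e-04, -2.89493368e-01,  9.57179638e-01,
        -1.21780265e-01],
       [ 0.00000000e+00,  0.00000000e+00,  0.00000000e+00,
         1.00000000e+00]])}
```

View pics/top0.png

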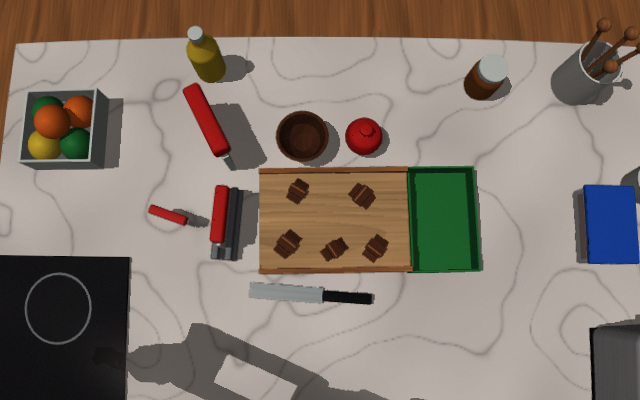

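View pics/scene0.png

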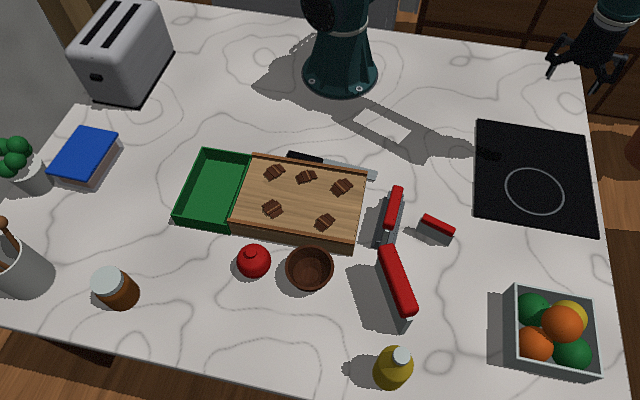

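The top view shows the rest and middle scraper at about (222,222), the board at x 259–410 and y 168–272, and the green tray at x 410–478. Image up is +x and image left is +y. I'll enlarge this region for pixel readings.

```bash
cat > h.py <<'E'
import numpy as np,cv2
from cell import *
def K(p): return np.array([[p['fx'],0,p['cx']],[0,p['fy'],p['cy']],[0,0,1]])
def D(p): return np.array([p['k1'],0,0,0,0.])
def bp(name,uv,z,st=None):
    p=camera_params(name)
    n=cv2.undistortPoints(np.array(uv,float).reshape(-1,1,2),K(p),D(p)).reshape(-1,2)
    d=np.c_[n,np.ones(len(n))]
    if name=='wrist':
        from scipy.spatial.transform import Rotation as R
        T=np.eye(4);T[:3,:3]=R.from_euler('xyz',st['tool_rot']).as_matrix();T[:3,3]=st['eef_pos']
        M=T@p['mount'];Rw=M[:3,:3];c=M[:3,3]
    else:
        r=cv2.Rodrigues(p['rvec'])[0];Rw=r.T;c=-r.T@p['tvec']
    w=d@Rw.T
    return c+w*((np.broadcast_to(z,len(n))-c[2])/w[:,2])[:,None]
E
python3 - <<'E'
import cv2
i=cv2.imread('pics/top0.png')
cv2.imwrite('pics/c1.png',cv2.resize(i[160:280,195:295],None,fx=5,fy=5,interpolation=cv2.INTER_CUBIC))
cv2.imwrite('pics/c2.png',cv2.resize(i[155:285,250:490],None,fx=3.2,fy=3.2,interpolation=cv2.INTER_CUBIC))
E
```

```text
(no output)
```

View pics/c1.png

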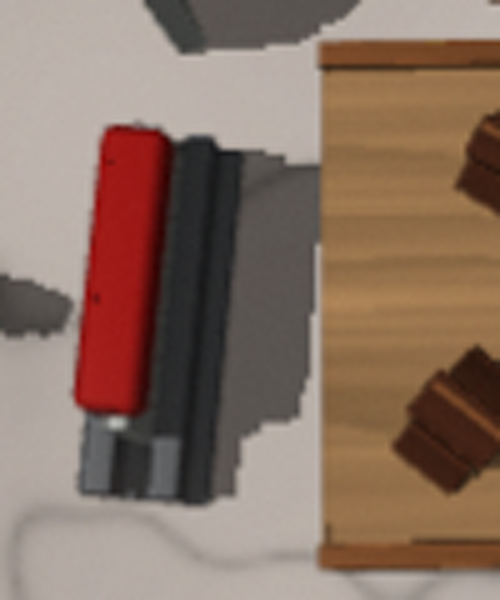

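View pics/c2.png

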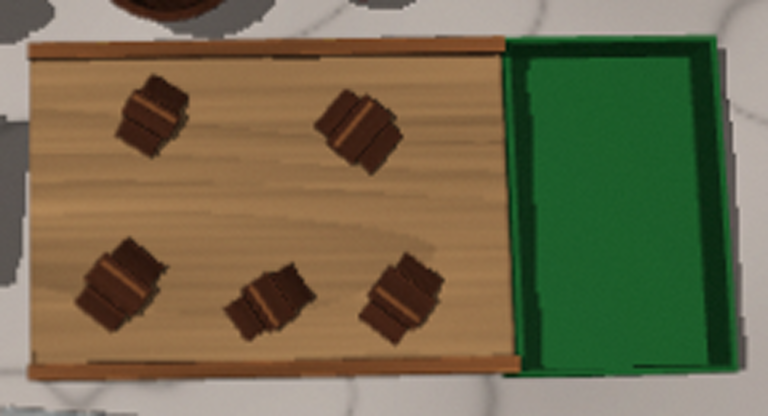

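```bash
python3 - <<'E'
from h import *
np.set_printoptions(precision=4,suppress=True)
a=lambda l:np.array(l)/5+[195,160]
b=lambda l:np.array(l)/3.2+[250,155]
h=bp('top',a([(107,128),(165,128),(77,408),(136,413)]),.110);print('handle',h,h.mean(0),'axis angle',np.arctan2(*(h[0]-h[2]+h[1]-h[3])[:2]) )
r=bp('top',a([(82,495),(108,495),(152,497),(180,500),(185,140),(212,138)]),.040);print('rails',r)
print('rest ang',np.arctan2(*(r[4]-r[3])[:2]))
print('base',bp('top',a([(241,152),(210,502)]),.010))
B=bp('top',b([(30,45),(503,38),(30,379),(520,368)]),.067);print('board',B,B.mean(0),[np.arctan2(-(B[j]-B[i])[0],-(B[j]-B[i])[1]) for i,j in((0,1),(2,3))])
print('surface end L', bp('top',b([(30,60),(30,365),(502,56),(517,357)]),.055))
print('tray',bp('top',b([(505,38),(715,38),(740,370)]),.05))
print('chips',bp('top',b([(152,117),(360,130),(120,285),(270,302),(402,298)]),.062))
print('coco,pome',bp('top',[(303,135),(364,136)],.04))
print('knife',bp('top',[(249,290),(323,295),(373,298)],.01), bp('top',[(227,155),(185,90)],.12))
E
```

```text
handle [[0.5794 0.2284 0.11  ]
 [0.5793 0.2062 0.11  ]
 [0.4726 0.2365 0.11  ]
 [0.4708 0.2142 0.11  ]] [0.5255 0.2213 0.11  ] axis angle 1.6459961873063893
rails [[0.4433 0.2477 0.04  ]
 [0.4434 0.2372 0.04  ]
 [0.4427 0.2194 0.04  ]
 [0.4415 0.2081 0.04  ]
 [0.5882 0.2096 0.04  ]
 [0.589  0.1985 0.04  ]]
rest ang 1.5604905573589505
base [[0.5888 0.1906 0.01  ]
 [0.4421 0.2004 0.01  ]]
board [[ 0.6215  0.1513  0.067 ]
 [ 0.6265 -0.1456  0.067 ]
 [ 0.4145  0.1481  0.067 ]
 [ 0.4205 -0.1498  0.067 ]] [0.5208 0.001  0.067 ] [np.float64(-0.01663289491119001), np.float64(-0.020175093471658634)]
surface end L [[ 0.6146  0.1524  0.055 ]
 [ 0.4233  0.1494  0.055 ]
 [ 0.6176 -0.147   0.055 ]
 [ 0.4276 -0.1506  0.055 ]]
tray [[ 0.6305 -0.1503  0.05  ]
 [ 0.6312 -0.2878  0.05  ]
 [ 0.4184 -0.2929  0.05  ]]
chips [[ 0.5767  0.0749  0.062 ]
 [ 0.5685 -0.0547  0.062 ]
 [ 0.472   0.0941  0.062 ]
 [ 0.4615  0.0022  0.062 ]
 [ 0.4638 -0.0789  0.062 ]]
coco,pome [[ 0.7006  0.0646  0.04  ]
 [ 0.6988 -0.0627  0.04  ]]
knife [[ 0.3818  0.1747  0.01  ]
 [ 0.3718  0.0234  0.01  ]
 [ 0.3654 -0.0788  0.01  ]] [[0.6368 0.2081 0.12  ]
 [0.769  0.2957 0.12  ]]
```

c1 shows the handle top between (107,128) and (136,413). It also shows the rail tops with the slot mouth at (108–152, 496). c2 shows five chips in two lanes and clear space between the lips. From these I get:

| Item | Centre (m) | Yaw (rad) |
|---|---|---|
| Rest | (0.5155, 0.2236) | -0.067 |
| Board | (0.521, 0.001) | 0.018 |
| Handle | (0.5255, 0.2213) | – |

The tray is at the -y end. I'll move above the handle now.

```bash
python3 -m jog '[{"dx":31.4,"dy":-33.9,"dz":-3.2,"rz":0.294},{"dx":31.4,"dy":-33.9,"dz":-3.2,"rz":0.294},{"dx":31.4,"dy":-33.9,"dz":-3.2,"rz":0.294},{"dx":31.4,"dy":-33.9,"dz":-3.2,"rz":0.294},{"dx":31.4,"dy":-33.9,"dz":-3.2,"rz":0.294},{"dx":31.4,"dy":-33.9,"dz":-3.2,"rz":0.294},{"dx":31.4,"dy":-33.9,"dz":-3.2,"rz":0.294},{"dx":31.4,"dy":-33.9,"dz":-3.2,"rz":0.294},{"dx":31.4,"dy":-33.9,"dz":-3.2,"rz":0.294},{"dx":31.4,"dy":-33.9,"dz":-3.2,"rz":0.294},{"dx":31.4,"dy":-33.9,"dz":-3.2,"rz":0.294},{"dx":31.4,"dy":-33.9,"dz":-3.2,"rz":0.294}]'
python3 - <<'E'
from h import *
s=state();print(s)
cv2.imwrite('pics/w1.png',grab_frame('wrist'))
E
```

```text
{'t': 0.1, 'joints': array([ 1.09490443e+00,  3.59404560e-01,  1.51134416e+00, -2.52543275e-05,
        1.27248690e+00, -1.15086705e-01]), 'dq': array([-0.00115909,  0.00064872, -0.00291171, -0.0002342 , -0.00051497,
        0.00047854]), 'tau': array([-4.63828110e-04, -5.28655529e+01, -2.79349190e+01, -3.38507907e-04,
        5.01841350e-03, -2.22920681e-05]), 'eef_pos': array([0.21155579, 0.56084385, 0.25254693]), 'tool_rot': array([-3.13995778e+00, -1.64699371e-04,  2.78079477e+00]), 'contact_force': array([-0.30352021,  0.29821435, -0.03469243]), 'wrist_torque': array([-0.04015585,  0.02035059,  0.02635253]), 'finger_gap': 0.9986213185667452}invalid input at $[0]: expected keys rx, ry, rz, dx, dy, dz, grip
```

View pics/w1.png

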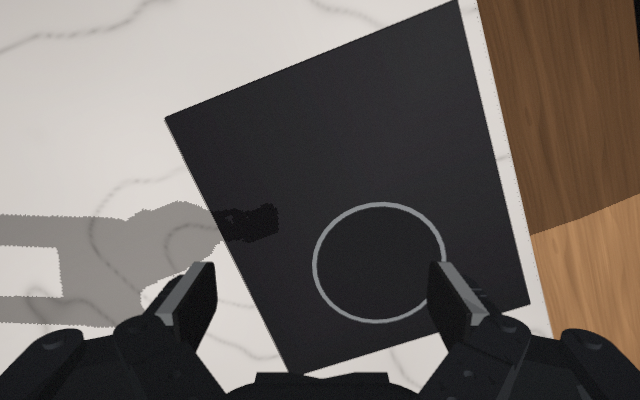

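The move was refused because every row needs all seven keys, so this picture shows only the hob. I'll resend the move with full rows.

```bash
python3 -m jog '[{"dx":31.4,"dy":-33.9,"dz":-3.2,"rx":0,"ry":0,"rz":0.294,"grip":8.5},{"dx":31.4,"dy":-33.9,"dz":-3.2,"rx":0,"ry":0,"rz":0.294,"grip":8.5},{"dx":31.4,"dy":-33.9,"dz":-3.2,"rx":0,"ry":0,"rz":0.294,"grip":8.5},{"dx":31.4,"dy":-33.9,"dz":-3.2,"rx":0,"ry":0,"rz":0.294,"grip":8.5},{"dx":31.4,"dy":-33.9,"dz":-3.2,"rx":0,"ry":0,"rz":0.294,"grip":8.5},{"dx":31.4,"dy":-33.9,"dz":-3.2,"rx":0,"ry":0,"rz":0.294,"grip":8.5},{"dx":31.4,"dy":-33.9,"dz":-3.2,"rx":0,"ry":0,"rz":0.294,"grip":8.5},{"dx":31.4,"dy":-33.9,"dz":-3.2,"rx":0,"ry":0,"rz":0.294,"grip":8.5},{"dx":31.4,"dy":-33.9,"dz":-3.2,"rx":0,"ry":0,"rz":0.294,"grip":8.5},{"dx":31.4,"dy":-33.9,"dz":-3.2,"rx":0,"ry":0,"rz":0.294,"grip":8.5},{"dx":31.4,"dy":-33.9,"dz":-3.2,"rx":0,"ry":0,"rz":0.294,"grip":8.5},{"dx":31.4,"dy":-33.9,"dz":-3.2,"rx":0,"ry":0,"rz":0.294,"grip":8.5}]'
python3 - <<'E'
from h import *
import json
s=state();print(s['t'],s['eef_pos'],s['tool_rot'],s['finger_gap'])
json.dump({k:list(map(float,s[k])) for k in('eef_pos','tool_rot')},open('s2.json','w'))
cv2.imwrite('pics/w2.png',grab_frame('wrist'))
E
```

```text
t: 1.35
eef_pos: [0.5254, 0.2222, 0.2209]
tool_rot: [-3.142, -0.001, 3.074]
contact_force: [-1.2, -0.4, -0.3]
finger_gap: 0.996
1.35 [0.52540506 0.2221575  0.2208514 ] [-3.14156135e+00 -1.35440062e-03  3.07350416e+00] 0.9956341648365257
```

View pics/w2.png

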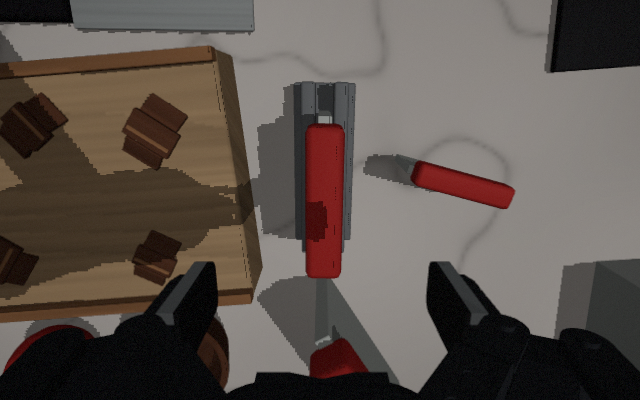

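The wrist view shows the handle squared to the tool, with top corners at about (306,126), (342,126), (307,277) and (341,277). The slot mouth is at cols 315–333, row 86.

```bash
python3 - <<'E'
from h import *
import json
np.set_printoptions(precision=4,suppress=True)
s=json.load(open('s2.json'))
h=bp('wrist',[(306,126),(342,126),(307,277),(341,277)],.108,s);print(h,h.mean(0))
print('rails end z.04',bp('wrist',[(303,83),(315,83),(333,83),(355,83)],.04,s))
print('rail far outer',bp('wrist',[(351,240)],.04,s))
print('boardcorner',bp('wrist',[(212,48),(249,293)],.067,s))
print('big scraper',bp('wrist',[(322,342),(340,340)],.1,s))
E
```

```text
[[0.4738 0.2151 0.108 ]
 [0.4753 0.2382 0.108 ]
 [0.5818 0.2072 0.108 ]
 [0.5835 0.232  0.108 ]] [0.5286 0.2231 0.108 ]
rails end z.04 [[0.4459 0.2122 0.04  ]
 [0.4465 0.2218 0.04  ]
 [0.4475 0.2361 0.04  ]
 [0.4487 0.2537 0.04  ]]
rail far outer [[0.5843 0.2446 0.04  ]]
boardcorner [[0.4188 0.151  0.067 ]
 [0.6163 0.1524 0.067 ]]
big scraper [[0.6448 0.214  0.1   ]
 [0.6439 0.2284 0.1   ]]
```

Top and wrist measurements agree: handle at (0.527, 0.2225), upright. I'll descend and close.

```bash
python3 -m jog '[{"dx":0.1,"dy":0,"dz":-4,"rx":0,"ry":0,"rz":0,"grip":8.5},{"dx":0.1,"dy":0,"dz":-8,"rx":0,"ry":0,"rz":0,"grip":8.5},{"dx":0.1,"dy":0,"dz":-10.5,"rx":0,"ry":0,"rz":0,"grip":8.5},{"dx":0.1,"dy":0,"dz":-12.2,"rx":0,"ry":0,"rz":0,"grip":8.5},{"dx":0.1,"dy":0,"dz":-12.2,"rx":0,"ry":0,"rz":0,"grip":8.5},{"dx":0.1,"dy":0,"dz":-12.2,"rx":0,"ry":0,"rz":0,"grip":4},{"dx":0.1,"dy":0,"dz":-12.2,"rx":0,"ry":0,"rz":0,"grip":2},{"dx":0.1,"dy":0,"dz":-12.2,"rx":0,"ry":0,"rz":0,"grip":1},{"dx":0.1,"dy":0,"dz":-12.2,"rx":0,"ry":0,"rz":0,"grip":1},{"dx":0.1,"dy":0,"dz":-12.2,"rx":0,"ry":0,"rz":0,"grip":1},{"dx":0.1,"dy":0,"dz":-12.2,"rx":0,"ry":0,"rz":0,"grip":1},{"dx":0.1,"dy":0,"dz":-12.2,"rx":0,"ry":0,"rz":0,"grip":1}]'
```

```text
t: 2.6
eef_pos: [0.5276, 0.2227, 0.1004]
tool_rot: [3.141, 0.002, 3.075]
contact_force: [-0.3, 0.7, 7.1]
finger_gap: 0.29
```

```bash
python3 -m jog '[{"dx":0,"dy":0,"dz":2,"rx":0,"ry":0,"rz":0,"grip":1},{"dx":0,"dy":0,"dz":5,"rx":0,"ry":0,"rz":0,"grip":1},{"dx":0,"dy":0,"dz":8.5,"rx":0,"ry":0,"rz":0,"grip":1},{"dx":0,"dy":0,"dz":8.5,"rx":0,"ry":0,"rz":0,"grip":1},{"dx":-1.7,"dy":-4,"dz":8.5,"rx":0,"ry":0,"rz":0.04,"grip":1},{"dx":-3.7,"dy":-8.4,"dz":8.5,"rx":0,"ry":0,"rz":0.085,"grip":1},{"dx":-3.7,"dy":-8.4,"dz":8.5,"rx":0,"ry":0,"rz":0.085,"grip":1},{"dx":-3.7,"dy":-8.4,"dz":6.5,"rx":0,"ry":0,"rz":0.085,"grip":1},{"dx":-3.7,"dy":-8.4,"dz":5.5,"rx":0,"ry":0,"rz":0.085,"grip":1},{"dx":-3.7,"dy":-8.4,"dz":4.8,"rx":0,"ry":0,"rz":0.085,"grip":1},{"dx":-3.7,"dy":-8.4,"dz":4.8,"rx":0,"ry":0,"rz":0.085,"grip":1}]'
python3 - <<'E'
from h import *
a=grab_frame('scene')[120:300,160:480];b=grab_frame('top')[140:290,180:500]
cv2.imwrite('pics/v3.png',np.vstack([cv2.resize(a,(570,320),interpolation=3),cv2.resize(b,(570,267),interpolation=3)]))
E
```

```text
t: 3.7
eef_pos: [0.4893, 0.1385, 0.1463]
tool_rot: [-3.141, -0.002, -3.123]
contact_force: [-0.4, -0.1, -1.7]
finger_gap: 0.299
```

View pics/v3.png

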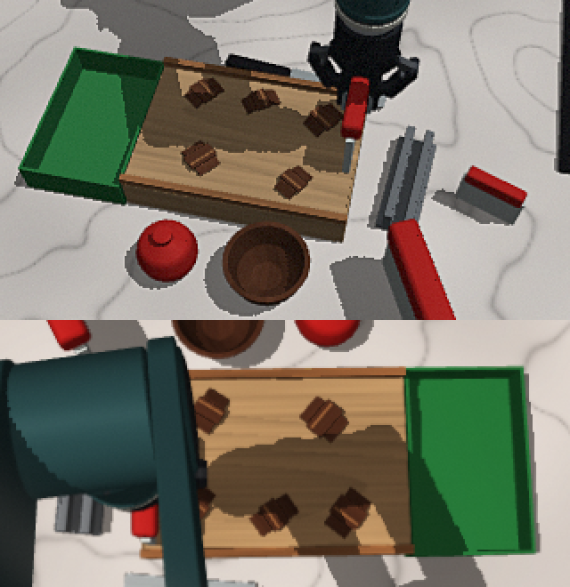

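The scraper is held upright behind the chips in the near lane, with no chips touched. Now the first stroke.

```bash
python3 -m jog '[{"dx":0,"dy":-1.5,"dz":0.1,"rx":0,"ry":0,"rz":0,"grip":1},{"dx":0.1,"dy":-3,"dz":0.1,"rx":0,"ry":0,"rz":0,"grip":1},{"dx":0.1,"dy":-4.5,"dz":0.1,"rx":0,"ry":0,"rz":0,"grip":1},{"dx":0.1,"dy":-6,"dz":0.1,"rx":0,"ry":0,"rz":0,"grip":1},{"dx":0.15,"dy":-7.5,"dz":0.1,"rx":0,"ry":0,"rz":0,"grip":1},{"dx":0.15,"dy":-9,"dz":0.1,"rx":0,"ry":0,"rz":0,"grip":1},{"dx":0.2,"dy":-10.5,"dz":0.1,"rx":0,"ry":0,"rz":0,"grip":1},{"dx":0.2,"dy":-12,"dz":0.1,"rx":0,"ry":0,"rz":0,"grip":1},{"dx":0.25,"dy":-13.5,"dz":0.1,"rx":0,"ry":0,"rz":0,"grip":1},{"dx":0.3,"dy":-15,"dz":0.1,"rx":0,"ry":0,"rz":0,"grip":1},{"dx":0.3,"dy":-16.5,"dz":0.1,"rx":0,"ry":0,"rz":0,"grip":1},{"dx":0.3,"dy":-18,"dz":0.1,"rx":0,"ry":0,"rz":0,"grip":1}]'
python3 -m jog '[{"dx":0,"dy":-1.5,"dz":0,"rx":0,"ry":0,"rz":0,"grip":1},{"dx":0.1,"dy":-3,"dz":0,"rx":0,"ry":0,"rz":0,"grip":1},{"dx":0.1,"dy":-4.5,"dz":0,"rx":0,"ry":0,"rz":0,"grip":1},{"dx":0.1,"dy":-6,"dz":0,"rx":0,"ry":0,"rz":0,"grip":1},{"dx":0.15,"dy":-7.5,"dz":0,"rx":0,"ry":0,"rz":0,"grip":1},{"dx":0.15,"dy":-9,"dz":0,"rx":0,"ry":0,"rz":0,"grip":1},{"dx":0.2,"dy":-10.5,"dz":0,"rx":0,"ry":0,"rz":0,"grip":1},{"dx":0.2,"dy":-12,"dz":0,"rx":0,"ry":0,"rz":0,"grip":1},{"dx":0.25,"dy":-13.5,"dz":0,"rx":0,"ry":0,"rz":0,"grip":1},{"dx":0.3,"dy":-14.5,"dz":0,"rx":0,"ry":0,"rz":0,"grip":1},{"dx":0.3,"dy":-14.5,"dz":0,"rx":0,"ry":0,"rz":0,"grip":1}]'
python3 - <<'E'
from h import *
a=grab_frame('scene')[120:300,160:480];b=grab_frame('wrist')
cv2.imwrite('pics/v4.png',np.vstack([cv2.resize(a,(480,270),interpolation=3),cv2.resize(b,(480,300),interpolation=3)]))
E
```

```text
t: 5.0
eef_pos: [0.4928, -0.0429, 0.1485]
tool_rot: [-3.141, 0.0, -3.123]
contact_force: [-0.7, 0.3, -2.4]
finger_gap: 0.292
t: 6.1
eef_pos: [0.4962, -0.1883, 0.1483]
tool_rot: [-3.141, 0.001, -3.125]
contact_force: [0.7, 0.3, -2.7]
finger_gap: 0.293
```

View pics/v4.png

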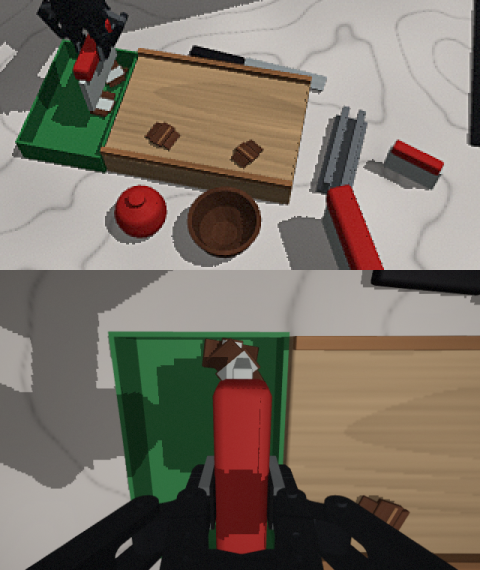

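The near lane is clear: its three chips are in the tray, and two chips remain in the far lane. I'll lift, go back, and lower behind the far lane.

```bash
python3 -m jog '[{"dx":0,"dy":0,"dz":2,"rx":0,"ry":0,"rz":0,"grip":1},{"dx":0,"dy":0,"dz":5,"rx":0,"ry":0,"rz":0,"grip":1},{"dx":0.5,"dy":4,"dz":5,"rx":0,"ry":0,"rz":0,"grip":1},{"dx":1,"dy":8,"dz":5,"rx":0,"ry":0,"rz":0,"grip":1},{"dx":2,"dy":12,"dz":5,"rx":0,"ry":0,"rz":0,"grip":1},{"dx":3,"dy":16,"dz":5,"rx":0,"ry":0,"rz":0,"grip":1},{"dx":4,"dy":20,"dz":5,"rx":0,"ry":0,"rz":0,"grip":1},{"dx":5,"dy":24,"dz":5,"rx":0,"ry":0,"rz":0,"grip":1},{"dx":5.1,"dy":28,"dz":5,"rx":0,"ry":0,"rz":0,"grip":1},{"dx":5.1,"dy":32,"dz":5,"rx":0,"ry":0,"rz":0,"grip":1},{"dx":5.1,"dy":32.7,"dz":5,"rx":0,"ry":0,"rz":0,"grip":1},{"dx":5.1,"dy":32.7,"dz":5,"rx":0,"ry":0,"rz":0,"grip":1}]'
python3 -m jog '[{"dx":0,"dy":0,"dz":-2.5,"rx":0,"ry":0,"rz":0,"grip":1},{"dx":0,"dy":0,"dz":-4.2,"rx":0,"ry":0,"rz":0,"grip":1},{"dx":0,"dy":0,"dz":-5,"rx":0,"ry":0,"rz":0,"grip":1},{"dx":0,"dy":0,"dz":-5,"rx":0,"ry":0,"rz":0,"grip":1}]'
```

```text
t: 7.4
eef_pos: [0.546, 0.1421, 0.1981]
tool_rot: [-3.141, -0.001, -3.12]
contact_force: [-0.5, -0.9, -2.0]
finger_gap: 0.293
t: 7.8
eef_pos: [0.5458, 0.1392, 0.1472]
tool_rot: [-3.141, -0.003, -3.124]
contact_force: [-0.0, -0.4, -1.9]
finger_gap: 0.294
```

```bash
python3 -m jog '[{"dx":0,"dy":-1.5,"dz":0,"rx":0,"ry":0,"rz":0,"grip":1},{"dx":0.1,"dy":-3,"dz":0,"rx":0,"ry":0,"rz":0,"grip":1},{"dx":0.1,"dy":-4.5,"dz":0,"rx":0,"ry":0,"rz":0,"grip":1},{"dx":0.1,"dy":-6,"dz":0,"rx":0,"ry":0,"rz":0,"grip":1},{"dx":0.15,"dy":-7.5,"dz":0,"rx":0,"ry":0,"rz":0,"grip":1},{"dx":0.15,"dy":-9,"dz":0,"rx":0,"ry":0,"rz":0,"grip":1},{"dx":0.2,"dy":-10.5,"dz":0,"rx":0,"ry":0,"rz":0,"grip":1},{"dx":0.2,"dy":-12,"dz":0,"rx":0,"ry":0,"rz":0,"grip":1},{"dx":0.25,"dy":-13.5,"dz":0,"rx":0,"ry":0,"rz":0,"grip":1},{"dx":0.3,"dy":-15,"dz":0,"rx":0,"ry":0,"rz":0,"grip":1},{"dx":0.3,"dy":-16.5,"dz":0,"rx":0,"ry":0,"rz":0,"grip":1},{"dx":0.3,"dy":-18,"dz":0,"rx":0,"ry":0,"rz":0,"grip":1}]'
python3 -m jog '[{"dx":0,"dy":-1.5,"dz":0,"rx":0,"ry":0,"rz":0,"grip":1},{"dx":0.1,"dy":-3,"dz":0,"rx":0,"ry":0,"rz":0,"grip":1},{"dx":0.1,"dy":-4.5,"dz":0,"rx":0,"ry":0,"rz":0,"grip":1},{"dx":0.1,"dy":-6,"dz":0,"rx":0,"ry":0,"rz":0,"grip":1},{"dx":0.15,"dy":-7.5,"dz":0,"rx":0,"ry":0,"rz":0,"grip":1},{"dx":0.15,"dy":-9,"dz":0,"rx":0,"ry":0,"rz":0,"grip":1},{"dx":0.2,"dy":-10.5,"dz":0,"rx":0,"ry":0,"rz":0,"grip":1},{"dx":0.2,"dy":-12,"dz":0,"rx":0,"ry":0,"rz":0,"grip":1},{"dx":0.25,"dy":-13.5,"dz":0,"rx":0,"ry":0,"rz":0,"grip":1},{"dx":0.3,"dy":-14.5,"dz":0,"rx":0,"ry":0,"rz":0,"grip":1},{"dx":0.3,"dy":-14.5,"dz":0,"rx":0,"ry":0,"rz":0,"grip":1}]'
python3 -m jog '[{"dx":0,"dy":0,"dz":2,"rx":0,"ry":0,"rz":0,"grip":1},{"dx":0,"dy":0,"dz":5,"rx":0,"ry":0,"rz":0,"grip":1},{"dx":-0.5,"dy":4,"dz":7,"rx":0,"ry":0,"rz":0,"grip":1},{"dx":-0.7,"dy":8,"dz":7,"rx":0,"ry":0,"rz":0,"grip":1},{"dx":-1,"dy":12,"dz":7,"rx":0,"ry":0,"rz":0,"grip":1},{"dx":-1.5,"dy":16,"dz":7,"rx":0,"ry":0,"rz":-0.02,"grip":1},{"dx":-2,"dy":20,"dz":7,"rx":0,"ry":0,"rz":-0.04,"grip":1},{"dx":-2,"dy":24,"dz":7,"rx":0,"ry":0,"rz":-0.06,"grip":1},{"dx":-2.5,"dy":28,"dz":7,"rx":0,"ry":0,"rz":-0.085,"grip":1},{"dx":-2.5,"dy":32,"dz":7,"rx":0,"ry":0,"rz":-0.085,"grip":1},{"dx":-2.5,"dy":32,"dz":7,"rx":0,"ry":0,"rz":-0.085,"grip":1}]'
python3 - <<'E'
from h import *
s=state();print(s['eef_pos'],s['tool_rot'])
a=grab_frame('scene')[120:300,160:480];b=grab_frame('wrist')
cv2.imwrite('pics/v5.png',np.vstack([cv2.resize(a,(480,270),interpolation=3),cv2.resize(b,(480,300),interpolation=3)]))
E
```

```text
t: 9.0
eef_pos: [0.5498, -0.0409, 0.1482]
tool_rot: [-3.142, -0.0, -3.123]
contact_force: [-0.6, -0.7, -2.5]
finger_gap: 0.295
t: 10.1
eef_pos: [0.5531, -0.1863, 0.1483]
tool_rot: [-3.141, 0.001, -3.125]
contact_force: [-0.3, 0.3, -3.8]
finger_gap: 0.301
t: 11.2
eef_pos: [0.5269, 0.1403, 0.2184]
tool_rot: [3.139, -0.0, 3.079]
contact_force: [-0.6, -1.1, -2.3]
finger_gap: 0.294
[0.52689743 0.14034256 0.21835994] [ 3.13904228e+00 -2.25402917e-04  3.07940915e+00]
```

View pics/v5.png

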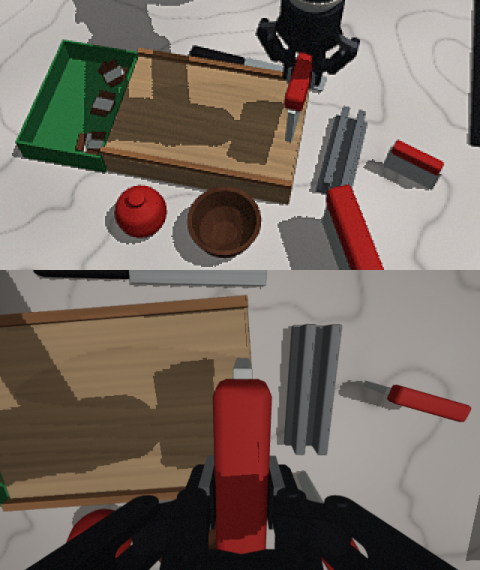

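The board is wiped clean and the rest is free. I'll move the scraper over the slot, stopping just above the rails to check the pose.

```bash
python3 -m jog '[{"dx":0,"dy":3,"dz":0,"rx":0,"ry":0,"rz":0,"grip":1},{"dx":0.05,"dy":6,"dz":0,"rx":0,"ry":0,"rz":0,"grip":1},{"dx":0.05,"dy":8.2,"dz":0,"rx":0,"ry":0,"rz":0,"grip":1},{"dx":0.05,"dy":8.2,"dz":0,"rx":0,"ry":0,"rz":0,"grip":1},{"dx":0.05,"dy":8.2,"dz":-3,"rx":0,"ry":0,"rz":0,"grip":1},{"dx":0.05,"dy":8.2,"dz":-5.5,"rx":0,"ry":0,"rz":0,"grip":1},{"dx":0.05,"dy":8.2,"dz":-7,"rx":0,"ry":0,"rz":0,"grip":1},{"dx":0.05,"dy":8.2,"dz":-7.5,"rx":0,"ry":0,"rz":0,"grip":1},{"dx":0.05,"dy":8.2,"dz":-7.5,"rx":0,"ry":0,"rz":0,"grip":1},{"dx":0.05,"dy":8.2,"dz":-7.5,"rx":0,"ry":0,"rz":0,"grip":1}]'
python3 - <<'E'
from h import *
for _ in range(3):
    grab_frame('top'); s=state();print(s['eef_pos'],s['tool_rot'])
b=grab_frame('wrist')[40:300,220:440];a=grab_frame('scene')[170:260,350:460]
cv2.imwrite('pics/v6.png',np.hstack([cv2.resize(b,(440,520),interpolation=3),cv2.resize(a,(440//4*3,520//2),interpolation=3).repeat(2,0)[:520]]) if 0 else cv2.resize(b,(440,520),interpolation=3))
E
```

```text
t: 12.3
eef_pos: [0.529, 0.2168, 0.1441]
tool_rot: [3.141, 0.001, 3.074]
contact_force: [0.3, 0.4, -2.9]
finger_gap: 0.294
[0.52925323 0.21705321 0.14431518] [3.14117858e+00 1.78929705e-03 3.07421035e+00]
[0.52921896 0.21721427 0.14441793] [3.14108130e+00 1.97994988e-03 3.07440516e+00]
[0.52909756 0.21733483 0.14431666] [3.14109463e+00 1.83930542e-03 3.07459925e+00]
```

View pics/v6.png

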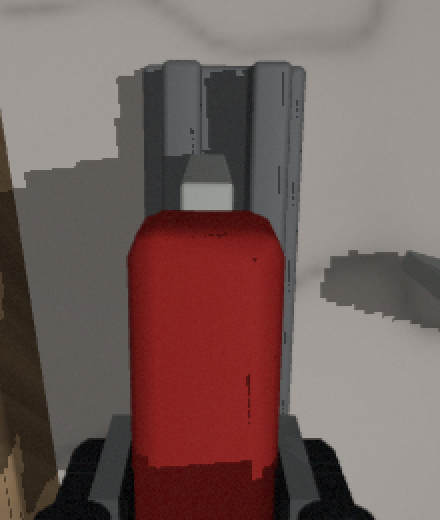

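The blade's lower end (crop col 208) sits left of the slot centre (col 226), which is about 5.5 mm. The measured TCP agrees, at y 0.2173 against 0.2227 when it was grasped. I'll shift +5.4 mm and check again.

```bash
python3 -m jog '[{"dx":-0.1,"dy":0.54,"dz":0,"rx":0,"ry":0,"rz":0,"grip":1},{"dx":-0.1,"dy":0.54,"dz":0,"rx":0,"ry":0,"rz":0,"grip":1},{"dx":-0.1,"dy":0.54,"dz":0,"rx":0,"ry":0,"rz":0,"grip":1},{"dx":-0.1,"dy":0.54,"dz":0,"rx":0,"ry":0,"rz":0,"grip":1},{"dx":-0.1,"dy":0.54,"dz":0,"rx":0,"ry":0,"rz":0,"grip":1},{"dx":-0.1,"dy":0.54,"dz":0,"rx":0,"ry":0,"rz":0,"grip":1},{"dx":-0.1,"dy":0.54,"dz":0,"rx":0,"ry":0,"rz":0,"grip":1},{"dx":-0.1,"dy":0.54,"dz":0,"rx":0,"ry":0,"rz":0,"grip":1}]'
```

```text
t: 13.35
eef_pos: [0.5273, 0.2227, 0.1432]
tool_rot: [-3.141, -0.0, 3.075]
contact_force: [0.6, 0.2, -1.8]
finger_gap: 0.299
```

```bash
python3 -m jog '[{"dx":0,"dy":0,"dz":-0.6,"rx":0,"ry":0,"rz":0,"grip":1},{"dx":0,"dy":0,"dz":-1.2,"rx":0,"ry":0,"rz":0,"grip":1},{"dx":0,"dy":0,"dz":-1.8,"rx":0,"ry":0,"rz":0,"grip":1},{"dx":0,"dy":0,"dz":-2.4,"rx":0,"ry":0,"rz":0,"grip":1},{"dx":0,"dy":0,"dz":-2.4,"rx":0,"ry":0,"rz":0,"grip":1}]'
```

```text
t: 13.85
eef_pos: [0.5265, 0.2225, 0.118]
tool_rot: [-3.141, -0.002, 3.075]
contact_force: [-0.5, -1.0, -1.9]
finger_gap: 0.291
```

It is inside the slot, 11 mm below the rail tops, with no added force. I'll go the rest of the way.

```bash
python3 -m jog '[{"dx":0,"dy":0,"dz":-0.6,"rx":0,"ry":0,"rz":0,"grip":1},{"dx":0,"dy":0,"dz":-1.1,"rx":0,"ry":0,"rz":0,"grip":1},{"dx":0,"dy":0,"dz":-1.5,"rx":0,"ry":0,"rz":0,"grip":1},{"dx":0,"dy":0,"dz":-1.75,"rx":0,"ry":0,"rz":0,"grip":1},{"dx":0,"dy":0,"dz":-1.9,"rx":0,"ry":0,"rz":0,"grip":1},{"dx":0,"dy":0,"dz":-1.9,"rx":0,"ry":0,"rz":0,"grip":1},{"dx":0,"dy":0,"dz":-1.9,"rx":0,"ry":0,"rz":0,"grip":1}]'
```

```text
t: 14.55
eef_pos: [0.5274, 0.2228, 0.1005]
tool_rot: [3.142, 0.0, 3.075]
contact_force: [-1.9, 0.0, 0.2]
finger_gap: 0.297
```

```bash
python3 -m jog '[{"dx":0,"dy":0,"dz":-0.1,"rx":0,"ry":0,"rz":0,"grip":1},{"dx":0,"dy":0,"dz":-0.1,"rx":0,"ry":0,"rz":0,"grip":1},{"dx":0,"dy":0,"dz":-0.1,"rx":0,"ry":0,"rz":0,"grip":1}]'
```

```text
t: 14.85
eef_pos: [0.5273, 0.2228, 0.1004]
tool_rot: [3.141, 0.001, 3.075]
contact_force: [-3.2, -2.1, 9.9]
finger_gap: 0.294
```

It is seated: it pushes back with 10 N and goes no lower. I'll release and retreat.

```bash
python3 -m jog '[{"dx":0,"dy":0,"dz":0.1,"rx":0,"ry":0,"rz":0,"grip":1},{"dx":0,"dy":0,"dz":0.1,"rx":0,"ry":0,"rz":0,"grip":3},{"dx":0,"dy":0,"dz":0.1,"rx":0,"ry":0,"rz":0,"grip":4},{"dx":0,"dy":0,"dz":0.1,"rx":0,"ry":0,"rz":0,"grip":6},{"dx":0,"dy":0,"dz":0.1,"rx":0,"ry":0,"rz":0,"grip":7.5},{"dx":0,"dy":0,"dz":0.1,"rx":0,"ry":0,"rz":0,"grip":7.5},{"dx":0,"dy":0,"dz":0.1,"rx":0,"ry":0,"rz":0,"grip":7.5},{"dx":0,"dy":0,"dz":2,"rx":0,"ry":0,"rz":0,"grip":7.5},{"dx":0,"dy":0,"dz":5,"rx":0,"ry":0,"rz":0,"grip":7.5},{"dx":0,"dy":0,"dz":9,"rx":0,"ry":0,"rz":0,"grip":7.5},{"dx":0,"dy":0,"dz":13,"rx":0,"ry":0,"rz":0,"grip":7.5},{"dx":0,"dy":0,"dz":14,"rx":0,"ry":0,"rz":0,"grip":7.5}]'
python3 -m jog '[{"dx":-3,"dy":4,"dz":2,"rx":0,"ry":0,"rz":0,"grip":7.5},{"dx":-6,"dy":8,"dz":2,"rx":0,"ry":0,"rz":0,"grip":7.5},{"dx":-9,"dy":12,"dz":2,"rx":0,"ry":0,"rz":0,"grip":7.5},{"dx":-12,"dy":16,"dz":2,"rx":0,"ry":0,"rz":0,"grip":7.5},{"dx":-15,"dy":20,"dz":2,"rx":0,"ry":0,"rz":0,"grip":7.5},{"dx":-18,"dy":24,"dz":2,"rx":0,"ry":0,"rz":0,"grip":7.5},{"dx":-21,"dy":28,"dz":2,"rx":0,"ry":0,"rz":0,"grip":7.5},{"dx":-21,"dy":28,"dz":2,"rx":0,"ry":0,"rz":0,"grip":7.5},{"dx":-21,"dy":28,"dz":2,"rx":0,"ry":0,"rz":0,"grip":7.5},{"dx":-21,"dy":28,"dz":2,"rx":0,"ry":0,"rz":0,"grip":7.5}]'
python3 - <<'E'
from h import *
a=grab_frame('scene')[130:300,165:465];b=grab_frame('top')[80:310,140:500]
cv2.imwrite('pics/v7.png',np.vstack([cv2.resize(a,(480,272),interpolation=3),cv2.resize(b,(480,307),interpolation=3)]))
E
```

```text
t: 16.05
eef_pos: [0.5298, 0.2235, 0.244]
tool_rot: [3.139, 0.007, 3.075]
contact_force: [-0.3, 0.4, -0.0]
finger_gap: 0.877
t: 17.05
eef_pos: [0.3177, 0.5017, 0.2587]
tool_rot: [-3.14, -0.0, 3.075]
contact_force: [-0.0, -0.6, 1.3]
finger_gap: 0.882
```

View pics/v7.png

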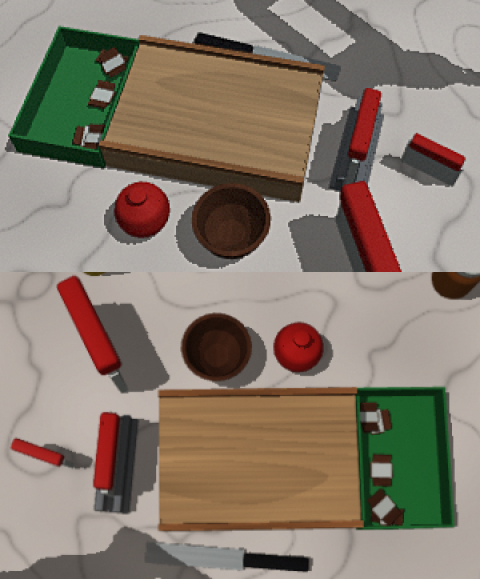

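The board is empty and the scraper is upright in the rest. Bystanders are unmoved. The tray clearly shows three overturned chips, with others overlapping, so I'll use the last picture for an enlarged tray view and count them.

```bash
python3 - <<'E'
from h import *
a=grab_frame('scene')[138:240,165:260];b=grab_frame('top')[160:280,400:490]
cv2.imwrite('pics/v8.png',np.hstack([cv2.resize(a,(395,424),interpolation=3),cv2.resize(b,(400,533),interpolation=3)[40:464]]))
E
```

```text
(no output)
```

View pics/v8.png

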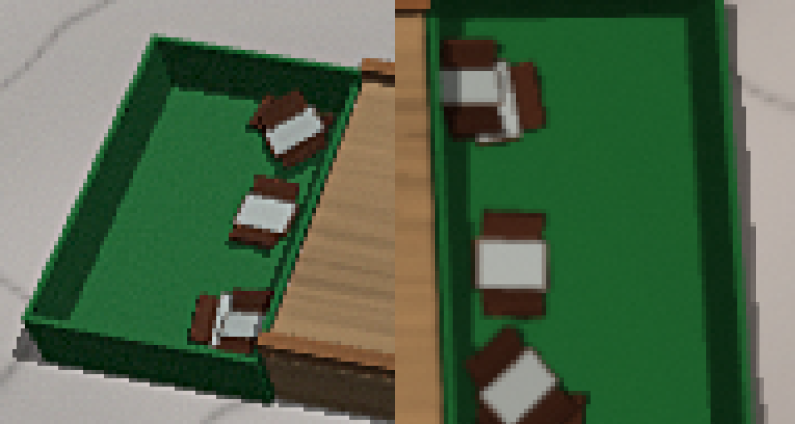

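The enlargement accounts for all five chips in the tray: two stacked at the far corner, one in the middle, and two stacked at the near corner. None is on the board or on a wall, so I'm handing in.

```bash
python3 -c "
from cell import *
print(finish_job(), state()['t'])"
```

```text
the job is handed in; nothing more can be done
the job is handed in; nothing more can be done
```

I wiped all five chips off the board into the green tray in two strokes of the middle-sized scraper. I then stood the scraper back in its slot and handed the job in at about 17 s of the 58 s limit.

- **Scraper:** I held it until it was seated. It pushed back with about 10 N at the same height it was picked up from (TCP 0.1004 m), and it stood upright after release. Just above the rest it was 5.5 mm off the slot, so I corrected that before lowering it.
- **Chips:** The last pictures show the board empty and five chips in the tray. Two pairs lie stacked, so the lower chip of the near pair shows only by its corners.
- **Everything else:** The coconut half, pomegranate and knife look unmoved in the final pictures; I did not measure them again. The force readings I saw stayed at or below about 10 N.

One early move was refused because its rows lacked some keys. That cost only a wasted picture, and no check failed or disagreed at the end.

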